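# Proof-load a picture hanger with a spring scale

## Robot

A 7-joint arm with a two-finger parallel gripper is mounted at the origin on the work surface. World frame = base frame: x ahead of the robot, y to its left, z up, the work surface at z = 0. Lengths are in mm, angles in rad, forces in N, time in s.
With the tool pointing down it reaches from about 400 to 875 mm from the base axis. Payload 19.3 kg.
Tool frame: the origin (TCP) lies at the very end of the fingers, on their centre line; the grasp point (between the pads) lies 19 mm behind it (grip_point_offset is the z of the grasp point in the tool frame, in mm); z points along the fingers, y is the line along which they close (so a half turn about z gives the same grasp; the last joint's range is limited). The gripper opens to 85 mm and grips with 20 to 120 N. Pads are 22 mm wide; open, the fingers measure 114 mm over their backs; the gripper's body (76 mm by 85 mm) begins 54 mm behind the grasp point. The pads swing forward as they close: fully open they stand 13 mm farther back than shut.
Start: joints at [-1.409, 0.521, -0.036, 1.599, 0.021, 1.021, -0.113], TCP at [143.601, 608.271, 231.291] pointing down, gripper open.
Joint ranges: [-2.91, 2.91], [-0.3, 2.13], [-1.5, 1.42], [0.17, 2.43], [-1.26, 4.41], [0.16, 1.93], [-2.52, 2.52]. Speed limits (rad/s): [1.89, 1.89, 2.39, 2.39, 3.01, 3.01, 3.01].

## Interface

Orientations are given as a 3x3 rotation matrix whose columns are the frame's x, y, z axes.
In Python, from workcell import movep, movel, goto_joints, open_gripper, clamp, wait, inverse_kinematics, read_state, camera, PlanningError, finish_job, grip_point_offset gives the robot as it stands. Calls block until the motion is done:
- movep(position, orientation): joint-space move of the TCP to a pose.
- movel(position, frame=None, max_speed=150, guard=None): straight line of the TCP; frame=None keeps the orientation; max_speed is the mean speed in mm/s. With guard (N) it stops when the force on the tool has changed by that much, and returns True; else False.
- goto_joints(angles): joint-space move.
- open_gripper() and clamp(): open the fingers fully, or close them until they stop; the grip force is fixed at half the most.
- wait(seconds).
- inverse_kinematics(position, orientation): joint angles nearest the present ones, or None.
- read_state(): the state.
- camera(name): name is "scene" or "side" or "wrist"; returns a dict with "image" (400x640x3 uint8, blue, green, red), "range_z" (400x640 float32, mm along the optical axis (not along the pixel's ray), 0 where there is no reading), "fx", "fy", "cx", "cy" (pixels), "cam_to_world" (4x4, takes a point from camera to world coordinates). Camera axes: x right, y up, looking along -z (the intrinsics and any distortion apply to the point x, -y, -z); pixel columns grow to the right and rows downward; lengths in mm; the calibration is good to about 2 mm. A picture is of the moment at which its call begins.
A pose or a line that the arm cannot do raises PlanningError and nothing moves.
- finish_job(): hands the job in; it is judged then, once.
The state is a dict: "time": time; "qpos": joint angles; "qvel": joint speeds; "joint_efforts": joint torques, N m; "eef_pos": TCP position; "tool_rot": TCP orientation; "ft_force": force on the tool from outside, world axes, zero at the start; "torque": the same for the moment, N m; "finger_gap": finger opening in mm; "gripper_force": force on a finger pad.
Only numpy, scipy, OpenCV 4.12 (cv2) and the standard library are available. Lean on these libraries where they do the work, as an engineer would, in place of code of your own. Each camera call takes 0.05 s, during which the arm holds its last target. There are 200 camera calls.

## Task

Check that the D-ring hanger screwed to the stretcher frame will carry the painting: pick up the spring scale, catch its hook in the D-ring, and ease the scale straight out from the bar, level and clear of the bench, until the red pointer stands on the blue line. Keep it there: the program finishes with the gripper still holding the scale steady under load on the blue line. Never let the pointer run into the orange overload zone, and leave the other things on the bench where they are.

Things in the scene. Friction and masses are not known exactly. Their poses are not given: they have to be found in the camera images.
- frame: Pale wooden stretcher-frame corner, fixed; bar 42 wide, 38 high, 640 long across the view; 340 rail towards the robot from its left end. Dark holdfasts, 108 high, clamp it 175 right and 265 left of the ring; orange clamp at the corner. Origin on the bench under the D-ring; x level, away from the robot across the bar (pull along -x), y left along it. Near face at x = +16 mm. Yaw up to 13 degrees.
- frame_ring (a point): Middle of the opening of the steel D-ring hanger, 42 mm above the bench. The ring is stiff and level and stands out of the bar's near edge, its opening seen from above: 4 mm wire, opening 36 mm along the bar, 30 mm across. Wire centre of its rounded outer side: 17 mm from here along the frame's -x; of the straight side, at the bar: 17 mm along +x. Nothing under it down to the bench.
- scale: Flat spring scale, about 200 g, loose, face up at the robot's right. Body 155 long (x -70 to +85 mm), 34 wide, 26 high; loop behind to x = -93, steel hook in front. Rear half black rubber grip (x -65 to +5); white face in front: ticks, red pointer, blue line and, nearer the hook, orange zone. Origin at the underside; x towards the hook (away from the robot within 20 degrees at start), z up.
- scale_grip (a point): Middle of the rubber grip of the scale, 30 mm behind the body's origin and half-way up (13 mm above its underside): the place to grip, across the 34 mm width, from above. Axes as scale.
- scale_hook (a point): Where a ring bears inside the hook: on the scale's centre line, 156 mm ahead of scale_grip unloaded. 4 mm wire, upright plane: neck 10 mm above the line from 27 mm behind here, bend 4 mm ahead, tip 9 mm below and 5 mm behind; open to the body. Let it down through the ring till the ring is level with the line, then draw back: the ring's outer side slides into the hook. Underside 11 mm below it.
- scale_rod (a joint): How far the hook's sliding rod and the red pointer are drawn out of the scale's body against the return spring, in m: 0 unloaded, 0.045 with the pointer on the blue line (14.7 N), orange zone from 0.055 on, stop at 0.062. The spring takes 327 N/m (plus about 0.2 N friction); if the scale is let go it springs back.
- glue: Wood glue bottle, white with a red spout, 58 mm across and 184 mm high, standing left of the rail; bystander. Origin at its base.
- bit_case: Red drill-bit case with upright steel bits, 36 x 88 mm, up to 116 mm high, inside the corner at the left; bystander. Origin at its base.
- tape: Red tape measure standing on its base, 74 x 40 x 68 mm, right of the bar's end; bystander. Origin at its base.
- staple_gun: Bare-metal staple gun lying on its side, about 190 x 150 mm, 28 mm high, far right; bystander. Origin at its underside.
- drill: White and black cordless drill lying on its side, about 205 x 200 mm, 62 mm high, far right; bystander. Origin under its barrel.
- pencil: Yellow carpenter's pencil, 168 x 8 x 8 mm, lying to the right of the scale; bystander. Origin at its underside.
- offcut: Pale wooden offcut, 75 x 42 x 38 mm, inside the frame's corner at the left; bystander. Origin at its underside.
Mind the look-alikes: they are no part of the job. There is more than one size of the scale; the job needs the smaller.

How it is judged (in metres and radians):
On the way, in this order (a step that is already met when the one before it is completed fails the run):
1. the scale's hook is inside the D-ring (x of scale_hook in the frame of frame between -0.021 and 0.014 m and y of scale_hook in the frame of frame between -0.018 and 0.018 m and height (world z) of scale_hook between 0.032 and 0.052 m), for 0.1 s.
2. the scale is drawn out until the pointer is on the blue line, the hook pulling on the D-ring (all of step 1 and value of joint scale_rod between 0.041 and 0.049 m and contact force between scale and frame above 8 N and contact force between scale and the fingers above 3 N and height (world z) of scale_grip above 0.03 m and angle between scale_grip's own z axis and vertical below 0.26 rad and angle between the x axis of scale and the x axis of frame, either way round below 0.26 rad), for 0.5 s.
At the end, for the whole second after the job is handed in: The hook pulls on the D-ring (over 8 N), the pointer stands still on the blue line (rod out 45 mm, within 4 mm), and the gripper holds the scale clear of the bench (grip middle over 30 mm up), level and square to the bar within 15 degrees (all of step 2 and velocity of joint scale_rod between -0.02 and 0.02 m/s and linear speed of scale below 0.02 m/s); the arm keeps its last pose, push and grip.
It fails at once if the pointer runs into the orange overload zone (value of joint scale_rod above 0.055 m).
It fails at once if another thing on the bench is shifted by more than 30 mm (distance of any of glue, bit_case, tape, staple_gun, drill, pencil, offcut from where it was at the start of the episode above 0.03 m).
It also fails if it takes over 40 s, if anything falls off the work surface, if the arm or the gripper's body presses on something with over 40 N, if the wrist force passes 120 N, or if a joint passes its speed limit or range.

## Working session

There is one attempt and no reset: what is moved stays moved. The work goes in short steps, each a Python script; the robot and the scene stay as the last script left them, time stands still between calls to the robot, and variables do not carry over. Pictures are saved under pics/ and viewed, at most 10 in all, crops included, and the job is handed in when it is done.

```bash
ls; mkdir -p pics
cat > h.py <<'E'
import numpy as np, cv2, pickle
from workcell import *
def snap(n,tag):
    c=camera(n); pickle.dump(c,open(f'pics/{tag}.pkl','wb')); cv2.imwrite(f'pics/{tag}.png',c['image']); return c
def load(tag): return pickle.load(open(f'pics/{tag}.pkl','rb'))
def p3(c,u,v,z=None):
    """pixel -> world; by depth, or on plane of height z"""
    d=np.array([(u-c['cx'])/c['fx'],-(v-c['cy'])/c['fy'],-1.]); T=np.array(c['cam_to_world'])
    if z is None:
        r=c['range_z'][int(round(v)),int(round(u))]; return T[:3,:3]@(d*r)+T[:3,3]
    w=T[:3,:3]@d; return T[:3,3]+w*(z-T[2,3])/w[2]
E
python3 - <<'E'
from h import *
for n in ('scene','side'):
    c=snap(n,n+'0'); print({k:v for k,v in c.items() if k not in('image','range_z')})
print(read_state()['time'],grip_point_offset)
E
```

```text
pics
{'fx': 390.3420153060259, 'fy': 390.3420153060259, 'cx': 320.51688222903874, 'cy': 200.54611090782717, 'cam_to_world': array([[ 8.61983106e-01, -4.28117344e-01,  2.71478663e-01,
         7.89767000e+02],
       [ 5.06911305e-01,  7.33315351e-01, -4.53088870e-01,
        -5.67078224e+02],
       [-5.10426733e-03,  5.28170555e-01,  8.49122966e-01,
         1.12639570e+03],
       [ 0.00000000e+00,  0.00000000e+00,  0.00000000e+00,
         1.00000000e+00]])}
{'fx': 386.2035314987481, 'fy': 386.2035314987481, 'cx': 326.4339756127167, 'cy': 193.80243370457495, 'cam_to_world': array([[ 9.76717597e-01,  1.15105416e-01, -1.81034469e-01,
         2.13303884e+02],
       [-2.13509901e-01,  6.03727321e-01, -7.68066953e-01,
        -1.00055942e+03],
       [ 2.08867887e-02,  7.88837160e-01,  6.14247244e-01,
         8.45028126e+02],
       [ 0.00000000e+00,  0.00000000e+00,  0.00000000e+00,
         1.00000000e+00]])}
0.1 -18.700000000000003
```

View pics/scene0.png

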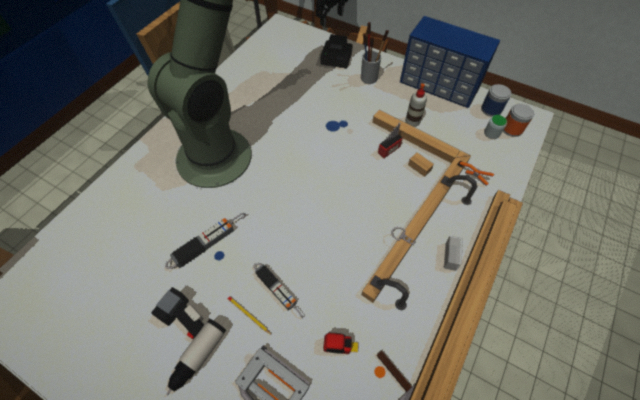

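View pics/side0.png

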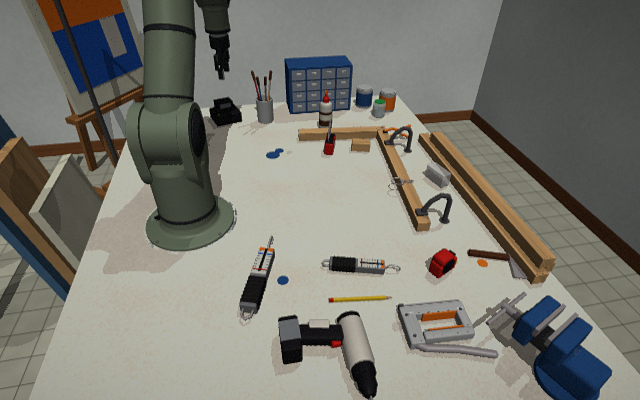

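Two spring scales: A at scene (205,240) / side (257,280), and B at scene (280,290) / side (360,266). B is shorter, points away from the robot and lies next to the pencil, so it fits the description. I'll confirm with a crop that also shows the ring.

Run:
```python
from h import *
a=load('scene0')['image'];b=load('side0')['image']
f=lambda i,u,v,w,h:cv2.resize(i[v:v+h,u:u+w],None,fx=4,fy=4,interpolation=cv2.INTER_CUBIC)
# tiles 400x300 = 100x75 px
t=np.vstack([np.hstack([f(a,235,252,100,75),f(b,310,230,100,75)]),np.hstack([f(a,155,205,100,75),f(a,350,200,100,75)])])
cv2.imwrite('pics/crop1.png',t)
c=load('scene0');s=load('side0')
for q in [(172,265),(240,216)]: print('A',p3(c,*q,13))
for q in [(257,266),(301,314)]: print('B',p3(c,*q,13))
```

```text
A [ 159.71966418 -401.29062965   13.        ]
A [ 235.83359254 -157.7206708    13.        ]
B [ 385.75419989 -272.7752462    13.        ]
B [ 578.5645949  -328.70722228   13.        ]
```

View pics/crop1.png

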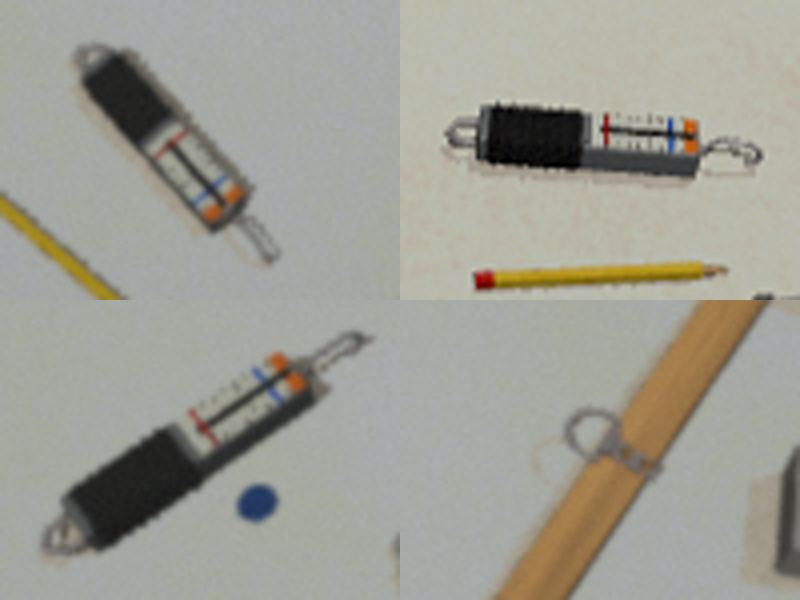

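B, at scene (280,290), is the smaller one: its total length is about 220 mm, against about 255 mm for A. The ring centre is near scene px (399,233). Next I'll look at each from close up with the wrist camera.

Run:
```python
from h import *
c=load('scene0')
ring=p3(c,398.7,233.5,42); print('ring',ring)
# bar top near edge points (z=38): below / above ring
print('bar', p3(c,362,294,38),p3(c,455,163,38))
s=read_state(); print(s['tool_rot'])
def R(yaw):  # tool x along yaw, z down
    x=np.array([np.cos(yaw),np.sin(yaw),0]);z=np.array([0,0,-1.]);return np.c_[x,np.cross(z,x),z]
for y in (-0.28,-0.28+np.pi,0,np.pi):
    for p in ([450,-290,300],[450,-290,12],[480,-30,45],[560,-30,300]):
        print(y,p,np.round(inverse_kinematics(p,R(y)),2) if inverse_kinematics(p,R(y)) is not None else None)
```

```text
ring [713.79353811  30.0751048   42.        ]
bar [ 703.49238962 -197.56638724   38.        ] [768.43327879 382.82055194  38.        ]
[[-9.73242368e-01  2.29780921e-01 -1.45112891e-04]
 [ 2.29780950e-01  9.73241866e-01 -9.92785700e-04]
 [-8.68932710e-05 -9.99565283e-04 -9.99999497e-01]]
-0.28 [450, -290, 300] [-0.25  0.48  1.02  1.78 -0.45  1.14 -0.93]
-0.28 [450, -290, 12] [-0.17  1.06  1.    2.   -1.25  0.89 -0.29]
-0.28 [480, -30, 45] [-0.61  0.8   0.79  2.13 -1.01  0.65 -0.95]
-0.28 [560, -30, 300] [-0.81  0.65  1.23  1.72 -0.65  1.25 -1.27]
2.861592653589793 [450, -290, 300] [-0.31  0.55  1.17  1.79 -0.55  1.18  2.32]
2.861592653589793 [450, -290, 12] [ 0.5   0.72 -0.05  1.97  0.07  0.45  1.69]
2.861592653589793 [480, -30, 45] [-0.1   0.61  0.05  2.11 -0.06  0.43  1.29]
2.861592653589793 [560, -30, 300] [-0.47  0.4   0.58  1.71 -0.24  1.11  1.47]
0 [450, -290, 300] [-0.25  0.48  1.02  1.78 -0.45  1.14 -0.65]
0 [450, -290, 12] [ 0.23  0.76  0.32  1.98 -0.5   0.48 -0.65]
0 [480, -30, 45] [-0.33  0.65  0.36  2.12 -0.51  0.46 -1.15]
0 [560, -30, 300] [-0.75  0.55  1.06  1.72 -0.52  1.18 -1.12]
3.141592653589793 [450, -290, 300] [-0.25  0.48  1.02  1.78 -0.45  1.14  2.49]
3.141592653589793 [450, -290, 12] [ 0.55  0.72 -0.13  1.97  0.19  0.47  1.86]
3.141592653589793 [480, -30, 45] [-0.07  0.61  0.01  2.11 -0.02  0.43  1.52]
3.141592653589793 [560, -30, 300] [-0.45  0.39  0.54  1.71 -0.22  1.1   1.73]
```

```bash
cat >> h.py <<'E'
def R(yaw):  # tool x along yaw, z down
    x=np.array([np.cos(yaw),np.sin(yaw),0]);z=np.array([0,0,-1.]);return np.c_[x,np.cross(z,x),z]
E
python3 - <<'E'
from h import *
q=np.array(read_state()['qpos']); q[0]=-0.1; q[6]=1.5; goto_joints(q)
movep([580,30,300],R(np.pi)); snap('wrist','w_ring'); s=read_state(); print(s['time'],np.round(s['qpos'],2),s['ft_force'])
movep([450,-285,300],R(np.pi-.28)); c=snap('wrist','w_scale'); s=read_state(); print(s['time'],np.round(s['qpos'],2)); print(c['cam_to_world'])
a=load('w_ring');cv2.imwrite('pics/w2.png',np.vstack([cv2.resize(x['image'],(480,300)) for x in (a,c)]))
E
```

```text
3.2583 [-0.14  0.39 -0.02  1.64  0.01  1.12  1.41] [ 0.40755318 -0.55392641 -1.2589269 ]
4.5917 [ 0.32  0.31  0.16  1.76 -0.06  1.08  1.8 ]
[[ 2.74867034e-01 -9.13351784e-01 -3.00394128e-01  3.73120647e+02]
 [ 9.61482097e-01  2.61282722e-01  8.53435202e-02 -2.61836915e+02]
 [ 5.39138997e-04 -3.12281697e-01  9.49989395e-01  4.40881666e+02]
 [ 0.00000000e+00  0.00000000e+00  0.00000000e+00  1.00000000e+00]]
```

View pics/w2.png

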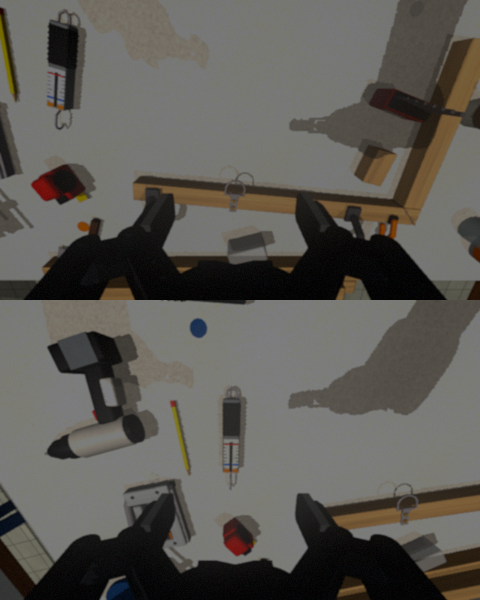

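Run:
```python
from h import *
f=lambda i:cv2.convertScaleAbs(cv2.resize(i,None,fx=5,fy=5,interpolation=cv2.INTER_CUBIC),alpha=1.5)
a=load('w_ring')['image'];b=load('w_scale')['image']
t=np.vstack([f(np.ascontiguousarray(b[105:260,280:340].transpose(1,0,2))),f(a[215:275,240:395])])
cv2.imwrite('pics/crop2.png',t)
```

```text
(no output)
```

View pics/crop2.png

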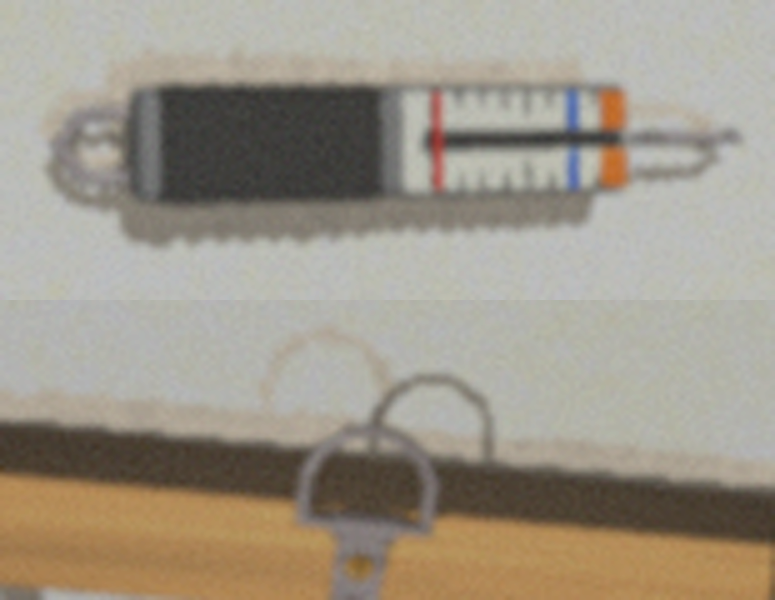

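Crop: the grip's rear edge is at crop X=160 and its front edge at X=380, with the centre line at Y≈142. The ring's outer wire is at (368,432) and its straight side at (366,523). The bar's near top edge runs from (0,475) to (775,543).

Run:
```python
from h import *
b=load('w_scale');a=load('w_ring')
S=lambda X,Y,z:p3(b,280+Y/5,105+X/5,z)
P=lambda X,Y,z:p3(a,240+X/5,215+(Y-300)/5,z)
r,f,e=S(160,143,26),S(380,142,26),S(625,137,26)
print('scale',r,f,e,np.linalg.norm(f-r),np.linalg.norm(e-r))
d=(e-r)[:2];print('yaw',np.degrees(np.arctan2(d[1],d[0])),'grip',(r+f)/2, 'hook tip',S(740,136,23))
o,i=P(368,432,42),P(367,523,42);l,rr=P(303,492,42),P(434,490,42)
print('ring',o,i,l,rr,(o+i)/2,np.linalg.norm(o-i),np.linalg.norm(l-rr))
m,n=P(0,475,38),P(775,543,38);d=(m-n)[:2];print('bar',m,n,np.degrees(np.arctan2(d[1],d[0])))
c=load('scene0'); print(p3(c,235+120/4,252+97/4,26)) # approx grip mid from scene
```

```text
scale [ 403.98606209 -277.24436798   26.        ] [ 466.40931256 -295.7477554    26.        ] [ 543.40101221 -319.87195587   26.        ] 65.10789157507304 145.78628044928595
yaw -17.001563560739303 grip [ 435.19768732 -286.49606169   26.        ] hook tip [ 584.41600058 -332.28746739   23.        ]
ring [692.59439088  31.6067731   42.        ] [724.85597143  31.31521709  42.        ] [713.70406171  10.87089655  42.        ] [712.98265914  52.6913109   42.        ] [708.72518116  31.4609951   42.        ] 32.26289795061112 41.82663598920199
bar [709.76655579 -86.53622937  38.        ] [734.45787437 164.63959302  38.        ] -95.61430466283394
[ 429.7950317 -290.7480834   26.       ]
```

Run:
```python
from h import *
Ro=R(np.pi-np.radians(17))
movep([434,-286.4,80],Ro); print(movel([434,-286.4,5],max_speed=80,guard=8))
s=read_state();print(s['time'],s['eef_pos'],s['ft_force'])
clamp(); s=read_state();print(s['time'],s['finger_gap'],s['gripper_force'],s['eef_pos'],s['ft_force'])
movel([434,-286.4,120]); wait(.2)
s=read_state();print(s['time'],s['finger_gap'],s['eef_pos'],s['ft_force'],np.round(s['qpos'],2))
movep([520,51,150],R(np.pi-np.radians(6)));wait(.2)
snap('wrist','w3');snap('side','s3');snap('scene','c3')
s=read_state();print(s['time'],s['finger_gap'],s['eef_pos'],s['ft_force'],np.round(s['qpos'],2))
i=load('w3')['image'];j=load('s3')['image'];k=load('c3')['image']
f=lambda i,n:cv2.resize(i,None,fx=n,fy=n,interpolation=cv2.INTER_CUBIC)
cv2.imwrite('pics/v3.png',np.vstack([np.hstack([cv2.resize(i,(480,300)),f(j[130:230,320:420],3)]),np.hstack([f(k[160:260,290:450],3),np.zeros((300,300,3),np.uint8)])]))
```

```text
False
6.5583 [ 434.23164868 -286.57711306    5.41092967] [ 0.38501783 -0.10610532  0.52733259]
7.1083 32.406385301205326 60.31657576560974 [ 434.0846908  -286.44706764    5.39600823] [-1.67433753  0.38348292  9.37677358]
8.225 32.71968153312074 [ 433.64913063 -286.24546605  119.25516737] [ 0.04512474  0.57190023 -2.38122271] [ 0.37  0.52  0.13  1.98 -0.11  0.65  1.85]
9.8917 32.715556618318985 [520.04534038  50.52570013 149.96654937] [ 0.0961027  -0.05138163 -1.91139278] [-0.29  0.47  0.1   1.95 -0.07  0.72  1.32]
```

View pics/v3.png

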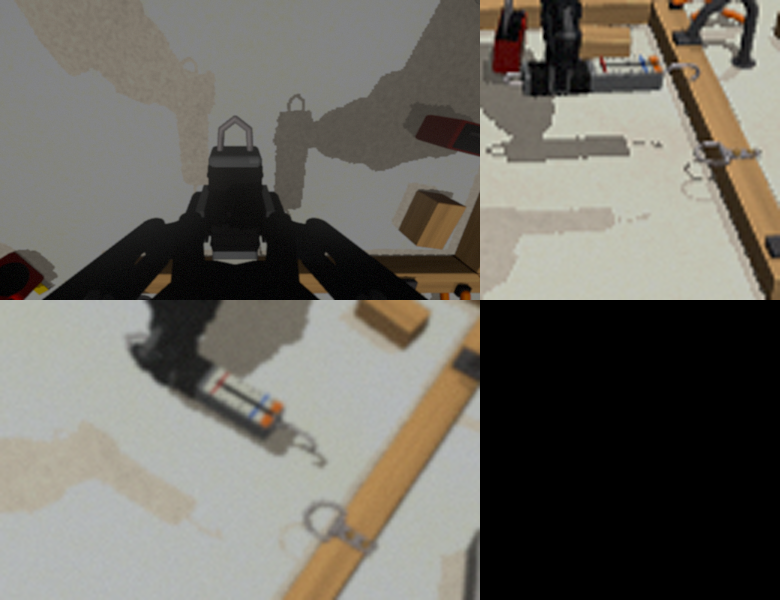

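Run:
```python
from h import *
k=load('c3');s=load('s3')
def ray(c,u,v):
    T=np.array(c['cam_to_world']);d=T[:3,:3]@np.array([(u-c['cx'])/c['fx'],-(v-c['cy'])/c['fy'],-1.]);return T[:3,3],d/np.linalg.norm(d)
def tri(u,v,p,q):
    A=0;b=0
    for o,d in(ray(k,u,v),ray(s,p,q)):
        M=np.eye(3)-np.outer(d,d);A=A+M;b=b+M@o
    return np.linalg.solve(A,b)
print('tip plane',p3(k,397.3,214.3,155),p3(s,392.3,153.3,157),'tri',tri(397.3,214.3,392.3,153.3))
print('ring plane',p3(k,398.3,234,42),p3(s,398,181,42),'tri',tri(398.3,234,398,181))
```

```text
tip plane [692.67031161  22.15611549 155.        ] [682.03849893  35.43480194 157.        ] tri [686.83132215  29.24015899 154.54947067]
ring plane [713.4448843   27.86072282  42.        ] [716.15893046  28.28492343  42.        ] tri [714.16636728  25.74377272  44.6670879 ]
```

Run:
```python
from h import *
movel([557.4,45.8,62]);wait(.2)
j=snap('side','s4')['image'];k=snap('scene','c4')['image'];snap('wrist','w4')
s=read_state();print(s['time'],s['finger_gap'],s['eef_pos'],s['ft_force'],np.round(s['qpos'],2))
f=lambda i:cv2.resize(i,None,fx=6,fy=6,interpolation=cv2.INTER_CUBIC)
cv2.imwrite('pics/v4.png',np.hstack([f(j[140:210,355:420]),f(k[195:265,355:420])]))
```

```text
11.0333 32.708732502446274 [557.51965901  45.89576377  62.44810109] [ 0.46499057  0.12273121 -2.55574174] [-0.24  0.66  0.08  1.9  -0.09  0.58  1.36]
```

View pics/v4.png

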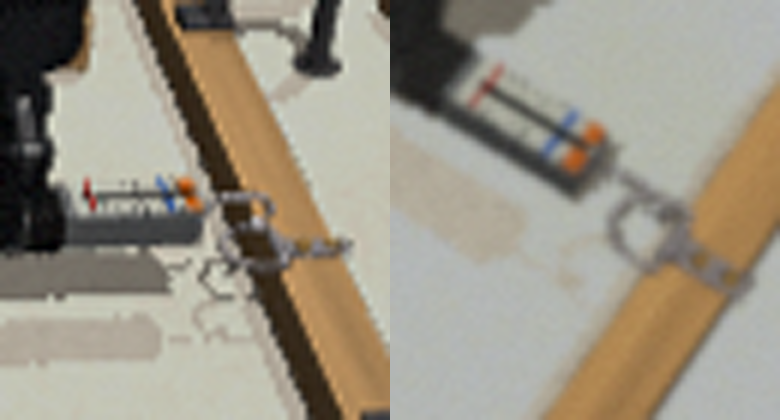

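Run:
```python
from h import *
k=load('c4');s=load('s4')
S=lambda X,Y,z:p3(s,355+X/6,140+Y/6,z).round(1)
C=lambda X,Y,z:p3(k,355+(X-390)/6,195+Y/6,z).round(1)
print('expect hook front (wire outer)',np.array([557.5,45.9])+162*np.array([.9945,-.1045]))
print('hook front side',S(273,205,70),S(273,205,75),'scene',C(690,208,70),C(690,208,75))
print('ring outer side/scene',S(222,228,42),C(613,235,42))
print('neck/body', S(205,198,80),C(612,170,80))
print('expect neck@body',np.array([557.5,45.9])+115*np.array([.9945,-.1045]))
```

```text
expect hook front (wire outer) [718.609  28.971]
hook front side [722.   29.6  70. ] [718.7  23.   75. ] scene [726.9  36.3  70. ] [727.2  33.4  75. ]
ring outer side/scene [701.4  49.7  42. ] [697.3  17.7  42. ]
neck/body [678.9  30.4  80. ] [684.5  30.6  80. ]
expect neck@body [671.8675  33.8825]
```

Run:
```python
from h import *
movel([554.5,44.5,62],max_speed=40);wait(.1)
g=movel([554.5,44.5,35],max_speed=40,guard=4);wait(.2)
s=read_state();print(g,s['time'],s['eef_pos'],s['ft_force'])
j=snap('side','s5')['image'];k=snap('scene','c5')['image']
f=lambda i:cv2.resize(i,None,fx=6,fy=6,interpolation=cv2.INTER_CUBIC)
cv2.imwrite('pics/v5.png',np.hstack([f(j[140:210,355:420]),f(k[195:265,355:420])]))
```

```text
False 12.4083 [554.6385538   44.51200277  35.21759693] [-0.1942652   0.18674305 -2.65031793]
```

View pics/v5.png

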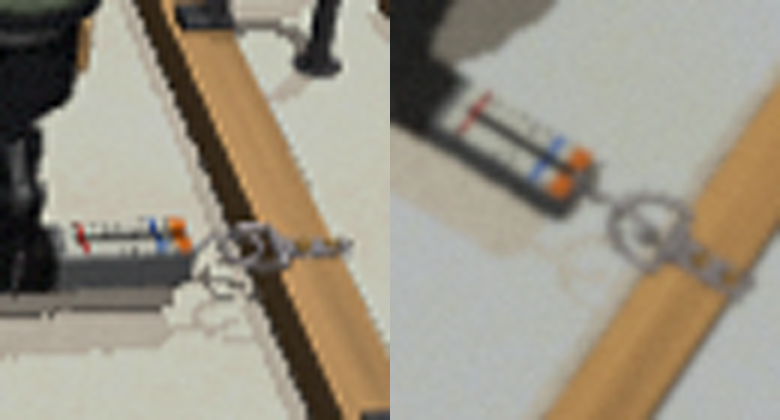

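The hook sits inside the ring opening, at scene crop (650,235). Now I'll draw back along the frame's -x.

Run:
```python
from h import *
d=np.array([-np.cos(np.radians(6)),np.sin(np.radians(6)),0])
def F(n=8):
    v=[]
    for _ in range(n): v.append(read_state()['ft_force']);wait(.03)
    return np.mean(v,0)
F0=F();p0=np.array([554.5,44.5,35]);t=0
g=movel(p0+30*d,max_speed=15,guard=2.5); s=read_state()
t=(np.array(s['eef_pos'])-p0)@d; f=(F()-F0)
print(g,t,f,s['time'])
if g:
    for _ in range(4):
        rem=14.8+(f@d); step=min(rem/.327*.85,25)   # spring pulls along -d
        if abs(rem)<.6: break
        t+=step; movel(p0+t*d,max_speed=20); wait(.2); f=F()-F0; print(t,f,f@d,read_state()['time'])
j=snap('side','s6')['image'];k=snap('scene','c6')['image'];s=read_state();print(s['time'],s['eef_pos'],s['finger_gap'])
f=lambda i:cv2.resize(i,None,fx=5,fy=5,interpolation=cv2.INTER_CUBIC)
cv2.imwrite('pics/v6.png',np.hstack([f(j[150:220,340:415]),f(k[185:255,340:415])]))
```

```text
True 25.63211976891971 [ 2.36811649 -0.41458627  0.94690586] 14.3
50.63211976891971 [10.03136497 -0.99885188 -0.60984987] -10.080820550865496 16.425
62.89909998838249 [13.91377601 -1.74956922 -1.30218642] -14.020434671614135 17.6583
64.92549304381976 [14.15053057 -1.54733354 -1.34702766] -14.234752884923857 18.375
18.475 [491.97851597  51.28398885  35.56338568] 33.0675496210743
```

View pics/v6.png

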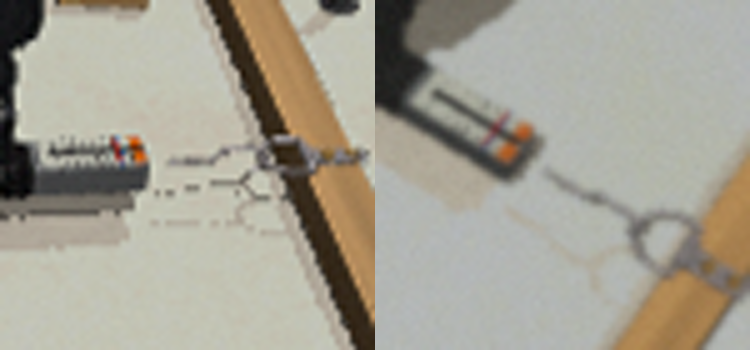

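The red pointer stands on the blue line in both views: side crop (118,150) and scene crop (495,130). The force is about 14.3 N, which agrees with about 44 mm of rod travel. A check that it holds steady, then I'll hand in.

Run:
```python
from h import *
for _ in range(3): wait(.3);s=read_state();print(s['time'],s['ft_force'],s['eef_pos'],s['finger_gap'])
print(finish_job())
```

```text
18.775 [14.90982    -1.24711893 -3.97807448] [491.97075601  51.29084177  35.55767773] 32.83486393669972
19.075 [13.68103818 -1.46826772 -3.71804837] [491.96138213  51.27259097  35.55394088] 33.01337672736662
19.375 [13.92958809 -1.69459992 -3.73513102] [491.95068083  51.31179133  35.56198873] 32.6572271169309
the job is handed in; nothing more can be done
None
```

I handed the job in at about 19.4 s with the smaller scale hooked in the D-ring and the gripper holding it steady. The red pointer was on the blue line at about 14.2 N (rod out about 44 mm). No verdict came back from the hand-in.

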